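# Take the charged battery pack off its leaning charger and stand it in the tray

### The job

The battery pack in the charger is full. Pinch its two red side buttons in together to free the catches, draw it straight out of the leaning bay, and stand it upright on the floor of the wooden tray, in the free place between the other two packs and lined up with the row (its buttons facing the tray's long rails). Set it down rather than letting it drop, and leave the other two packs, the tape measure and the glue bottle where they are.

Things in the scene. Friction and masses are not known exactly. Their poses are not given: they have to be found in the camera images.
- charged_pack: black drill battery pack with two red buttons and a teal band, in the charger at the start, about 0.46 kg (varies). Origin: centre of its underside; z up through the pack, x its depth, y from button to button. Grey lower part (shoe): 60 (x) x 48 (y) mm, z = 0 to 42 mm. Black upper part: 70 x 56 mm, z = 42 to 102 mm, panel and four green lights on top (to 104 mm)
- pack_grip (a point): middle of charged_pack between its red buttons, 74 mm above its underside, axes as charged_pack. The buttons stand out of the upper part's +y and -y sides, 34 (x) x 27 (z) mm each, centred here; 67 mm over both, 56 mm (flush) fully in. A leg joins each to a catch standing 4.5 mm out of the shoe's side at z = 20 to 29 mm, which moves in with its button
- left_button (a joint): how far the button on charged_pack's +y side is pressed in, m: 0 out, 0.0055 fully in (flush). Spring: 3.5 N to start, 7.4 N fully in; springs out when let go. Pulling on the pack does not move it
- right_button (a joint): the same for the -y side. The catches are free of the charger when both buttons are in by 3.5 mm or more; until then the pack is locked in the bay
- charger: dark grey bench charger, fixed, 124 (x) x 88 (y) x 100 (z) mm; its low front (-x, green light bar) is turned roughly towards the tray. Origin: centre of its underside, z up. The bay opens in its sloping top; its axis leans 0.6 rad (34 degrees) from vertical towards -x: the way out is (-0.565, 0, 0.825) in the charger's frame. A tall black heater (0.2 m above the bench, its flue higher) stands left of the bench
- bay_floor (a point): centre of the bay's floor, where the seated pack's underside rests, at (4, 0, 40) mm in the charger's frame, axes as charger. The bay is 40 mm deep, 1 mm play round the shoe, thin teal trim at its mouth. Seated, the pack's z is the way out and its y the charger's y; its upper part and buttons are outside the bay
- tray: fixed plywood storage tray, 264 (x) x 90 (y) mm: a lane for one row of packs along x. Origin: centre of its underside, z up. Two long pale rails and a stop at each end, 10 mm wide, tops 25 mm above the bench (16 mm above the floor). Lane 58 mm wide (y), 244 mm long (x). Three packs fit in it about 14 mm apart; the middle place, at the tray's centre, is free
- tray_floor (a point): centre of the tray's floor (black rubber lining), 9 mm above the tray's underside; axes as tray
- near_pack: another pack of the same shape (its buttons do not move), 0.42 kg, standing loose in the tray, 80 to 88 mm from the tray's centre towards its -x end; origin centre of its underside, z up, y along the tray's y within 0.04 rad. It can be knocked over
- far_pack: the same, towards the tray's +x end
- tape_measure: bystander: black and green tape measure, 44 x 90 x 69 mm, loose on the bench beside the blue vice (fixed, 150 mm high), origin centre of its underside
- glue_bottle: bystander: white glue bottle with an orange cap, 48 mm across and 143 mm tall, loose, standing towards the back of the bench, origin centre of its underside
Not all that is in view belongs to the job. What is shaped like the near_pack but blue is not meant.

How it is judged (in metres and radians):
On the way, in this order (a step that is already met when the one before it is completed fails the run):
1. both side buttons pinched in by at least 3.5 mm while the pack still sits in the bay (value of joint each of left_button, right_button above 0.0035 m and distance between charged_pack and bay_floor below 0.008 m), for 0.1 s.
2. the pack drawn clear of the bay (its underside more than 55 mm from the bay's floor) (distance between charged_pack and bay_floor above 0.055 m), for 0.1 s.
At the end, for the whole second after the job is handed in: charged pack at rest on the tray floor (4 mm), upright (0.08 rad), within 30 mm of tray centre along x, 12 mm along y, y axis within 0.3 rad of the tray's, buttons out (under 1 mm); other packs upright (0.1 rad), moved under 20 mm; tape measure, glue bottle moved under 30 mm (x of charged_pack in the frame of tray_floor between -0.03 and 0.03 m and y of charged_pack in the frame of tray_floor between -0.012 and 0.012 m and z of charged_pack in the frame of tray_floor between -0.004 and 0.004 m and angle between charged_pack's own z axis and vertical below 0.08 rad and angle between the y axis of charged_pack and the y axis of tray, either way round below 0.3 rad and linear speed of charged_pack below 0.02 m/s and value of joint each of left_button, right_button below 0.001 m and angle between each of near_pack, far_pack's own z axis and vertical below 0.1 rad and distance of each of near_pack, far_pack from where it was at the start of the episode below 0.02 m and distance of each of tape_measure, glue_bottle from where it was at the start of the episode below 0.03 m); the robot touches nothing.
It fails at once if one of the other packs is knocked over (tilted more than 0.4 rad) (angle between any of near_pack, far_pack's own z axis and vertical above 0.4 rad).
It fails at once if the charged pack is dropped (moves faster than 0.45 m/s with no finger touching it: a free fall of about 10 mm) (linear speed of charged_pack above 0.45 m/s and contact force between the fingers and charged_pack below 0.1 N).
It also fails if it takes over 48 s, if anything falls off the work surface, if the arm or the gripper's body presses on something with over 40 N, if the wrist force passes 120 N, or if a joint passes its speed limit or range.

### The arm

A 7-joint arm with a two-finger parallel gripper is mounted at the origin on a cart in front of the work surface, level with it; the furniture and walls round the work are solid. World frame = base frame: x ahead of the robot, y to its left, z up, the work surface at z = 0. Lengths are in mm, angles in rad, forces in N, time in s.
With the tool pointing down it reaches from about 400 to 900 mm from the base axis. Payload 5.5 kg.
Tool frame: the origin (TCP) lies on the front face of the gripper's body, between the roots of the fingers; the fingertips stand 66 mm ahead of it and the grasp point (between the pads) lies 47 mm ahead of it (ctrl.tip_extent is the distance from the TCP to the fingertips, in mm); z points along the fingers, y is the line along which they close (so a half turn about z gives the same grasp; the last joint's range is limited). The gripper opens to 92 mm and grips with 3 to 60 N. Pads are 19 mm wide; open, the fingers measure 130 mm over their backs; the gripper's body (75 mm by 190 mm) begins 47 mm behind the grasp point.
Start: joints at [-1.008, 0.501, -0.427, 1.55, 0.221, 1.138, -0.21], TCP at [191.928, 621.017, 292.229] pointing down, gripper open.
Joint ranges: [-2.88, 2.88], [-0.31, 2.03], [-1.54, 1.56], [0.2, 2.42], [-1.41, 4.55], [0.19, 2.02], [-2.57, 2.57]. Speed limits (rad/s): [2.57, 2.57, 3.14, 3.14, 3.14, 3.14, 3.14].

### API

Orientations are given as a 3x3 rotation matrix whose columns are the frame's x, y, z axes.
In Python, from station import ctrl gives the robot as it stands. The module is installed in compiled form; this text tells all that it offers.
- The arm moves only by the tool carry_out, never from a script. Its argument "targets" is a list that holds one entry, the list of rows, each a list of 6 numbers: the shift along the tool's x, y, z in m, then the turn, a rotation vector about the tool's x, y, z in degrees. A call has 1 to 5 rows; each row is the pose to reach, as a shift and turn from the pose commanded when the call began, along the tool's axes at that moment; what a row does not reach only later rows make up. A row lasts 1/10 s, in which the tool goes at most 50 mm and 8.59 degrees, less where a joint would pass 70% of its speed; a pose out of reach is approached as far as the arm can. A call with a gripper value outside its range is refused whole. "claw" is the closure, from 0 (fully open) to 1 (shut), set as the call begins (left out, the last holds). The fingers move at their own pace and stop on an object; the grip force is fixed at half the most. Time passes only in rows, so rows that repeat a pose let the fingers close. It gives the time, the measured TCP pose, the force, the opening and the grip force at its end, in the units of the state.
- ctrl.observe(): the state, without advancing time (a new reading comes with each control period).
- ctrl.get_image(name): name is "side" or "top"; returns (picture, depth): 480x640x3 uint8, red, green, blue; 480x640 float32, mm along the optical axis (not along the pixel's ray), 0 where there is no reading.
- ctrl.get_calibration(name): a dict with "fov_y" (degrees; the focal length in pixels is half the picture's height over the tangent of half this angle, whatever the lens; pixels are square), "cx", "cy" (the principal point, pixels), "k1" (the pictures are not rectified: a ray, as slopes to the right and down, at radius r is drawn at 1 + k1 r^2 times it, then the intrinsics apply), "R" (3x3) and "t" (3): a world point X has camera coordinates R X + t. Camera axes: x right, y down, z forward; pixel columns grow to the right and rows downward; lengths in mm; the calibration is good to about 2 mm. A picture is of the moment at which its call begins. get_calibration takes no time and is no camera call.
- ctrl.finish_job(): hands the job in; it is judged then, once.
The state is a dict: "clock": time; "joints": joint angles; "dq": joint speeds; "effort": joint torques, N m; "tcp_pos": TCP position; "orientation": TCP orientation; "wrist_force": force on the tool from outside, world axes, zero at the start; "moment": the same for the moment, N m; "finger_gap": finger opening in mm; "grip_force": force on a finger pad.
Only numpy, scipy, OpenCV 4.12 (cv2) and the standard library are available. Lean on these libraries where they do the work, as an engineer would, in place of code of your own. Each camera call takes 0.05 s, during which the arm holds its last target. There are 200 camera calls.

## Working session

There is one attempt and no reset: what is moved stays moved. The work goes in short steps, Python scripts to look and compute and a tool call to move; the robot and the scene stay as the last step left them, time stands still between calls to the robot, and variables do not carry over. Pictures are saved under pics/ and viewed, at most 10 in all, crops included, and the job is handed in when it is done.

Besides the shell and the picture viewer there is one more tool, called after "Request:" by a JSON object that holds its "method" and its "body", one argument or row to a line. carry_out: Moves the arm, as the interface text tells. Its arguments: {"type":"object","properties":{"targets":{"type":"array","items":{"type":"array","items":{"type":"array","items":{"type":"number"}}}},"claw":{"type":"number"}},"required":["targets"]}

```bash
mkdir -p pics; cat > h.py <<'E'
import numpy as np, cv2
from station import ctrl
def snap(n,tag):
    im,d=ctrl.get_image(n); cv2.imwrite(f'pics/{tag}.png',im[:,:,::-1]); np.savez(f'{tag}.npz',im=im,d=d); return im,d
def K(n):
    c=ctrl.get_calibration(n); f=240/np.tan(np.radians(c['fov_y'])/2)
    return c,f
def rays(n,uv):
    c,f=K(n); uv=np.asarray(uv,float).reshape(-1,2)
    q=(uv-[c['cx'],c['cy']])/f; s=q.copy()
    for _ in range(20): s=q/(1+c['k1']*(s**2).sum(1,keepdims=True))
    return np.c_[s,np.ones(len(s))]
def pts(n,uv,depth):
    c,_=K(n); R=np.array(c['R']);t=np.array(c['t'])
    return (rays(n,uv)*np.asarray(depth).reshape(-1,1)-t)@R
def onz(n,uv,z):
    c,_=K(n); R=np.array(c['R']);t=np.array(c['t'])
    o=-R.T@t; d=rays(n,uv)@R
    return o+d*((z-o[2])/d[:,2])[:,None]
def cloud(n,tag):
    a=np.load(f'{tag}.npz'); d=a['d']; v,u=np.mgrid[:480,:640]
    P=pts(n,np.c_[u.ravel(),v.ravel()],d.ravel()).reshape(480,640,3); P[d==0]=np.nan
    return a['im'],P
E
python3 - <<'E'
from h import *
for n in('top','side'):
    snap(n,n+'0'); c=ctrl.get_calibration(n); print(n,c['fov_y'],c['k1'],(-np.array(c['R']).T@c['t']).round(),np.array(c['R']).round(2).tolist())
s=ctrl.observe();print(s['clock'],s['tcp_pos'],np.array(s['orientation']).round(3).tolist(),s['finger_gap'],ctrl.tip_extent)
E
```

```text
top 44.96861377644548 -0.003984579128858696 [ 464. -218. 1087.] [[0.0, -1.0, -0.02], [-0.99, -0.0, -0.14], [0.14, 0.02, -0.99]]
side 42.29456514650135 -0.1888168356088942 [  20. -980.  960.] [[0.79, -0.61, -0.02], [-0.43, -0.54, -0.73], [0.43, 0.58, -0.69]]
0.1 [191.84044708 620.49328086 291.24346079] [[-0.955, 0.295, -0.001], [0.295, 0.955, -0.002], [0.0, -0.002, -1.0]] 91.75806280471214 65.5
```

View pics/top0.png

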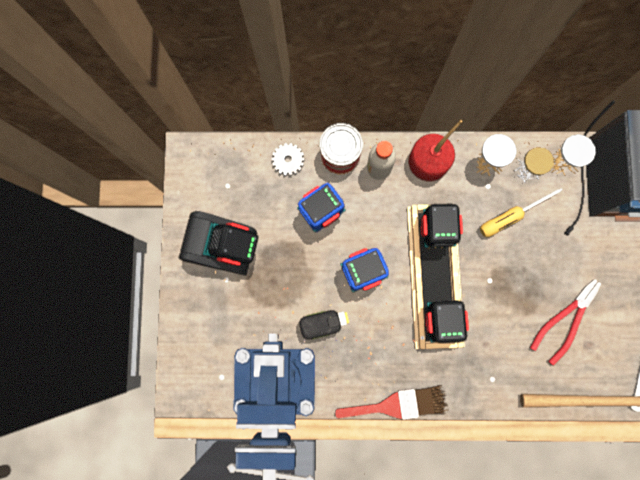

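View pics/side0.png

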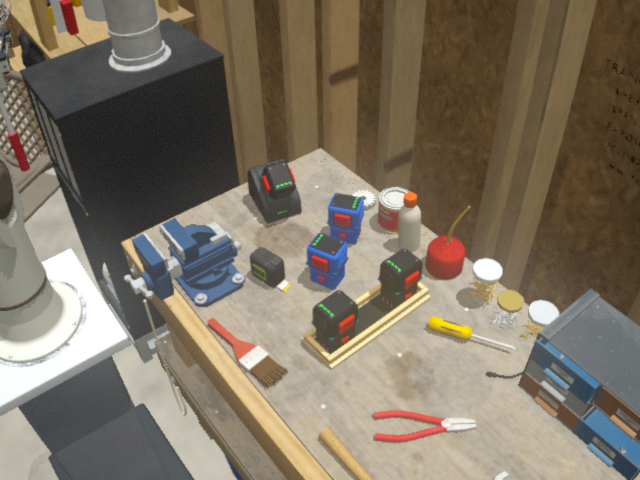

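The top view shows the charger with its pack at about px (225,243), leaning to image right (-y, towards the tray). The tray is at about (437,277), with packs at (442,225) and (447,321) and the free place between them. The vice is at (275,385), the tape at (322,325) and the glue at (382,158). The side view agrees, with the charger at (275,190) and the tray at (365,320).

```bash
cat > m.py <<'E'
from h import *
for n,tag,box,tb in(('top','top0',(175,205,265,280),(400,195,475,355)),('side','side0',(240,150,305,225),(295,240,440,370))):
    im,P=cloud(n,tag); hsv=cv2.cvtColor(im,cv2.COLOR_RGB2HSV)
    red=((hsv[...,0]<8)|(hsv[...,0]>172))&(hsv[...,1]>150)&(hsv[...,2]>110)
    grn=(hsv[...,0]>45)&(hsv[...,0]<80)&(hsv[...,1]>120)&(hsv[...,2]>120)
    for nm,m in(('red',red),('grn',grn)):
      for bx in(box,tb):
        mm=np.zeros(m.shape,np.uint8); x0,y0,x1,y1=bx; mm[y0:y1,x0:x1]=m[y0:y1,x0:x1]
        k,l,st,ce=cv2.connectedComponentsWithStats(mm)
        for i in range(1,k):
            if st[i,4]>=6: 
                p=P[l==i]; print(n,nm,ce[i].round(1),st[i,4],np.nanmedian(p,0).round(1),(np.nanmax(p,0)-np.nanmin(p,0)).round())
    # charged pack top: plane fit near green lights of charger box
    x0,y0,x1,y1=box; Q=P[y0:y1,x0:x1].reshape(-1,3); Q=Q[~np.isnan(Q[:,0])]
    print('charger cloud z>5 extents',Q[Q[:,2]>15].min(0).round(),Q[Q[:,2]>15].max(0).round())
    # rails: pale, z 25
    x0,y0,x1,y1=tb; S=P[y0:y1,x0:x1]; C=im[y0:y1,x0:x1].astype(int)
    r=(np.abs(S[...,2]-25)<5)&(C[...,0]>C[...,2]+25)&(C.sum(2)>330); r2=S[r]
    print('rails',len(r2),np.median(r2[:,2]),cv2.minAreaRect(r2[:,:2].astype(np.float32)))
    t=S[(S[...,2]>103)&(S[...,2]<122)]
    xm=np.median(t[:,0])
    k=cv2.kmeans(t[:,:2].astype(np.float32),2,None,(3,50,.1),5,cv2.KMEANS_PP_CENTERS)
    for i in(0,1):
        q=t[k[1].ravel()==i]; print('packtop',len(q),np.median(q[:,2]).round(1),cv2.minAreaRect(q[:,:2].astype(np.float32)))
E
python3 m.py
python3 - <<'E'
import cv2
a=cv2.imread('pics/top0.png')[195:290,165:275];b=cv2.imread('pics/side0.png')[150:230,235:310]
import numpy as np
o=np.hstack([cv2.resize(a,(400,400*95//110)),cv2.resize(b,(400*95//110*75//80,400*95//110))]);cv2.imwrite('pics/c1.png',o);print(o.shape)
E
```

```text
top red [238.4 226. ] 82 [623.1 -63.5 112.8] [21. 36. 77.]
top red [229.1 261.1] 97 [563.3 -49.8 112.6] [12. 39. 77.]
top red [424.7 224.9] 96 [ 628.1 -384.1   96.3] [40.  7. 38.]
top red [460.1 223.5] 45 [ 631.6 -444.7   98.4] [33.  8. 18.]
top red [466.  320.7] 43 [ 464.5 -449.5   98. ] [32.  7. 16.]
top red [429.3 322.4] 108 [ 462.5 -388.3   96. ] [36.  8. 30.]
top grn [250.5 246.4] 47 [588.6 -86.1 114. ] [32. 10.  8.]
charger cloud z>5 extents [547. -97.  16.] [656.  53. 145.]
rails 1153 24.752661760301248 ((547.6959838867188, -415.6972351074219), (263.01593017578125, 79.2522201538086), 2.1753780841827393)
packtop 1266 111.5 ((628.9482421875, -414.3129577636719), (69.9944076538086, 55.848392486572266), 0.8207616806030273)
packtop 1342 111.5 ((463.41583251953125, -419.63055419921875), (70.95452880859375, 56.0928955078125), 4.093958377838135)
side red [291.6 174.7] 20 [621.2 -68.6 111.1] [14. 31. 21.]
side red [265.8 182.8] 69 [560.9 -53.9 108.9] [12. 35. 31.]
side red [434.6 251.1] 231 [ 737.8 -401.7   58. ] [38. 52. 33.]
side red [320.1 260.3] 75 [ 524.8 -296.7   85.1] [16. 33. 2
[... 378 characters left out ...]
.]
side grn [315.8 241.8] 10 [ 537.1 -266.2  102.9] [12.  7.  7.]
side grn [390.5 262.5] 12 [ 608.9 -406.3  112. ] [ 4. 17.  4.]
side grn [397.2 267.5] 11 [ 609.6 -421.9  112. ] [ 7. 15.  5.]
side grn [326.  309.3] 32 [ 443.3 -419.4  112.3] [ 7. 36.  6.]
charger cloud z>5 extents [544. -99.  15.] [653.  54. 143.]
rails 1150 24.11779322976086 ((595.236083984375, -446.1329345703125), (359.6584777832031, 179.4126739501953), 8.574331283569336)
packtop 918 109.5 ((596.0659790039062, -350.5513610839844), (77.15805053710938, 218.03773498535156), 24.772436141967773)
packtop 909 110.5 ((460.1949768066406, -420.94952392578125), (69.85054016113281, 57.964202880859375), 1.3099910020828247)
(345, 723, 3)
```

View pics/c1.png

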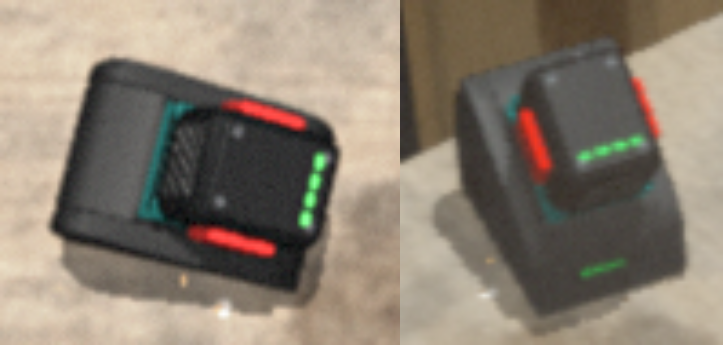

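```bash
cat > m2.py <<'E'
from h import *
for n,tag,box in(('top','top0',(210,215,262,270)),('side','side0',(255,155,302,205))):
    im,P=cloud(n,tag); x0,y0,x1,y1=box; Q=P[y0:y1,x0:x1].reshape(-1,3); Q=Q[~np.isnan(Q[:,0])]
    best=None; rng=np.random.default_rng(0)
    for yaw in np.arange(1.1,1.6,.01):
        ax=np.array([-.565*np.cos(yaw),-.565*np.sin(yaw),.825]); s=Q@ax
        h,e=np.histogram(s,np.arange(s.min(),s.max(),2.)); h[:int(len(h)*.5)]=0; i=h.argmax()
        if best is None or h[i]>best[0]: best=(h[i],yaw,e[i]+1)
    _,yaw,s0=best
    ax=np.array([-.565*np.cos(yaw),-.565*np.sin(yaw),.825])
    q=Q[abs(Q@ax-s0)<3]
    for _ in range(3):
        c=q.mean(0); nn=np.linalg.svd(q-c)[2][2]; nn*=np.sign(nn[2]); q=Q[abs((Q-c)@nn)<2]
    print(n,'scan yaw',round(yaw,2),'normal',nn.round(3),'tilt',np.arccos(nn[2]).round(3),'yaw',np.arctan2(-nn[1],-nn[0]).round(3),len(q))
    # in-plane rect
    yaw=np.arctan2(-nn[1],-nn[0]); ax=np.array([-.5646*np.cos(yaw),-.5646*np.sin(yaw),.8253]); Y=np.array([-np.sin(yaw),np.cos(yaw),0]); X=np.cross(Y,ax)
    uv=np.c_[q@X,q@Y].astype(np.float32); r=cv2.minAreaRect(uv); print('rect in pack axes',r, 'med',np.median(q@ax))
    cc=(np.percentile(uv,1,0)+np.percentile(uv,99,0))/2; print('spans',np.percentile(uv,99,0)-np.percentile(uv,1,0))
    C=X*r[0][0]+Y*r[0][1]+ax*np.median(q@ax); print('top centre',C.round(1),'grip',(C-ax*29).round(1),'underside',(C-ax*103).round(1))
    print('charger origin?',(C-ax*103-np.array([4*np.cos(yaw),4*np.sin(yaw),40])).round(1))
E
python3 m2.py
```

```text
top scan yaw 1.33 normal [-0.13  -0.561  0.818] tilt 0.613 yaw 1.343 678
rect in pack axes ((127.19799041748047, -590.2363891601562), (63.63996887207031, 50.37233352661133), 0.33737894892692566) med 65.52478410860229
spans [59.561005 47.468384]
top centre [590.3 -67.3 125.9] grip [594.  -51.4 102. ] underside [603.5 -10.7  40.9]
charger origin? [602.6 -14.6   0.9]
side scan yaw 1.45 normal [-0.079 -0.572  0.817] tilt 0.615 yaw 1.433 340
rect in pack axes ((79.11335754394531, -592.3878173828125), (52.6264762878418, 65.45759582519531), 86.85321807861328) med 94.44948625231274
spans [64.33301 50.72754]
top centre [588.4 -69.4 122.6] grip [590.7 -53.2  98.7] underside [596.4 -11.8  37.6]
charger origin? [595.9 -15.8  -2.4]
```

The crop confirms the pack's lean. Charger yaw is about 1.345 by both the plane fit and the edge slope, and the fitted origin z is about 0, as it should be. Before the first move I'll check for tall obstacles on the way and get the tray's centre.

```bash
cat >> h.py <<'E'
from scipy.spatial.transform import Rotation as Ro
def goal(pos,R,rows=5):
    s=ctrl.observe(); p=np.array(s['tcp_pos']); A=np.array(s['orientation'])
    d=A.T@(np.array(pos)-p)/1000; r=Ro.from_matrix(A.T@R).as_rotvec(degrees=True)
    print('t',s['clock'],'tcp',p.round(1),'z',A[:,2].round(3),'y',A[:,1].round(3),'SHIFT m',d.round(4),np.linalg.norm(d).round(3),'TURN',r.round(2),np.linalg.norm(r).round(1))
def frame(y,z):
    z=np.array(z,float);z/=np.linalg.norm(z); y=np.array(y,float); y-=z*(y@z); y/=np.linalg.norm(y); return np.c_[np.cross(y,z),y,z]
yaw=1.345; AX=np.array([-.5646*np.cos(yaw),-.5646*np.sin(yaw),.8253]); YC=np.array([-np.sin(yaw),np.cos(yaw),0])
GR=np.array([593.5,-51.8,101.]); RG=frame(-YC,-AX)
def pick(back): return GR+AX*(47+back)
E
python3 - <<'E'
from h import *
for n in('top','side'):
    im,P=cloud(n,n+'0'); Q=P.reshape(-1,3); Q=Q[(Q[:,2]>130)&(Q[:,0]<1000)&(Q[:,0]>-300)&(abs(Q[:,1])<1200)]
    H={}
    for x,y,z in Q: 
        k=(int(x//100)*100,int(y//100)*100); H.setdefault(k,[]).append(z)
    print(n,{k:round(float(np.percentile(v,98))) for k,v in sorted(H.items()) if len(v)>30})
im,P=cloud('top','top0')
# rails profile at mid tray rows
for r in(262,277,292):
    row=P[r,400:480]; c=im[r,400:480].astype(int)
    print(r,[(i+400,row[i].round().astype(int).tolist(),int(c[i].sum())) for i in range(8,66,2)])
goal(pick(120),RG)
E
```

```text
top {(200, -200): 154, (200, -100): 154, (300, -200): 154, (300, -100): 154, (500, -100): 142, (600, -800): 164, (600, -100): 143, (700, -800): 165, (700, -500): 177, (700, -400): 146, (800, -800): 165, (800, -600): 451, (800, -500): 448, (800, -200): 454, (800, 0): 454, (800, 200): 346, (900, -800): 220, (900, -700): 303, (900, -600): 304, (900, -500): 318, (900, -400): 307, (900, -300): 308, (900, -200): 309, (900, -100): 310, (900, 0): 316, (900, 100): 312, (900, 200): 328}
side {(-100, -100): 223, (0, -100): 368, (0, 0): 378, (100, 500): 335, (200, -200): 153, (200, -100): 153, (200, 300): 202, (200, 400): 204, (200, 500): 383, (200, 600): 345, (200, 700): 390, (200, 800): 365, (300, -200): 153, (300, -100): 154, (300, 300): 203, (300, 400): 204, (300, 500): 204, (300, 600): 204, (300, 700): 202, (300, 800): 316, (300, 900): 305, (300, 1000): 157, (300, 1100): 158, (400, 300): 202, (400, 400): 389, (400, 500): 380, (400, 600): 204, (400, 700): 203, (400, 800): 303, (400, 900): 266, (400, 1000): 242, (500, -100): 142, (500, 300): 203, (500, 400): 383, (500, 600): 203, (500, 800): 
[... 2833 characters left out ...]
4), (432, [517, -410, 6], 193), (434, [517, -412, 13], 183), (436, [517, -417, 7], 176), (438, [517, -421, 7], 169), (440, [517, -423, 12], 191), (442, [517, -428, 8], 178), (444, [517, -432, 7], 190), (446, [517, -435, 10], 187), (448, [517, -439, 9], 184), (450, [518, -443, 6], 150), (452, [517, -446, 9], 436), (454, [517, -446, 26], 571), (456, [517, -450, 26], 743), (458, [517, -454, 25], 725), (460, [517, -460, 12], 737), (462, [518, -467, 0], 551), (464, [518, -470, 0], 563)]
t 0.1 tcp [191.8 620.5 291.2] z [-0.001 -0.002 -1.   ] y [ 0.295  0.955 -0.002] SHIFT m [-0.5892 -0.6177  0.0535] 0.855 TURN [-25.75  27.71  82.95] 91.2<stdin>:12: RuntimeWarning: invalid value encountered in cast
```

Flue at about (480,470), radius about 670, so I retract first and swing inside it. The tray centre is about (546.5,-416.5) with yaw about 2 degrees, and its rails and floor read 25 and 9 mm as given.

Request:
{"method": "carry_out", "body": {
  "targets": [
    [[0,-0.04,-0.01,0,0,0],[0,-0.08,-0.02,0,0,0],[0,-0.12,-0.03,0,0,0],[0,-0.16,-0.04,0,0,0],[0,-0.16,-0.04,0,0,0]]
  ],
  "claw": 0
}}

```text
clock: 0.6
tcp_pos: [143.4, 464.2, 332.8]
orientation: [[-0.956, 0.295, 0.002], [0.295, 0.956, -0.002], [-0.002, -0.002, -1.0]]
wrist_force: [0.4, 0.7, -0.6]
finger_gap: 92.0
grip_force: 0.0
```

Request:
{"method": "carry_out", "body": {
  "targets": [
    [[-0.038,-0.023,0,0,0,6],[-0.076,-0.046,0,0,0,12],[-0.114,-0.069,0,0,0,18],[-0.152,-0.092,0,0,0,24],[-0.19,-0.115,0,0,0,30]]
  ]
}}

```text
clock: 1.1
tcp_pos: [293.5, 301.0, 332.2]
orientation: [[-0.677, 0.736, 0.0], [0.736, 0.677, 0.0], [-0.0, 0.0, -1.0]]
wrist_force: [0.7, -0.1, -0.3]
finger_gap: 91.7
grip_force: 0.0
```

```bash
python3 - <<'E'
from h import *
c=np.cos;s=np.sin
a=np.radians(5); R=frame([c(a),s(a),0],[0,0,-1]); goal([430,60,340],R); goal(pick(120),RG); print(pick(120),np.round(ctrl.observe()['joints'],2))
im,P=cloud('side','side0'); Q=P.reshape(-1,3); Q=Q[(Q[:,2]>250)&(Q[:,1]>350)&(Q[:,1]<560)&(Q[:,0]>380)&(Q[:,0]<700)]; print(np.percentile(Q,[2,98],axis=0))
E
```

```text
t 1.1 tcp [293.5 301.  332.2] z [ 0.  0. -1.] y [0.736 0.677 0.   ] SHIFT m [-0.2698 -0.0626 -0.0078] 0.277 TURN [ 2.000e-02 -1.000e-02  3.759e+01] 37.6
t 1.1 tcp [293.5 301.  332.2] z [ 0.  0. -1.] y [0.736 0.677 0.   ] SHIFT m [-0.5161 -0.0957  0.0933] 0.533 TURN [-16.62  31.6   53.81] 64.6
[ 572.39051773 -143.69480082  238.8251    ] [-0.62  0.02 -0.25  2.05  0.    1.08 -0.12]
[[473.17740104 450.09764103 253.22528419]
 [591.4726214  522.19109093 389.10376572]]
```

Request:
{"method": "carry_out", "body": {
  "targets": [
    [[-0.05,-0.012,0,0,0,7.5],[-0.1,-0.024,0,0,0,15],[-0.15,-0.036,0,0,0,22],[-0.2,-0.048,0,0,0,29],[-0.245,-0.06,0,0,0,36]]
  ]
}}

```text
clock: 1.6
tcp_pos: [414.9, 81.9, 332.2]
orientation: [[-0.114, 0.993, 0.001], [0.993, 0.114, -0.0], [-0.0, 0.001, -1.0]]
wrist_force: [1.3, 0.4, -0.4]
finger_gap: 91.8
grip_force: 0.0
```

```bash
python3 - <<'E'
from h import *
goal(pick(120),RG); goal([520,-170,330],RG)
E
```

```text
t 1.6 tcp [414.9  81.9 332.2] z [ 0.001 -0.    -1.   ] y [0.993 0.114 0.001] SHIFT m [-0.242   0.1307  0.0936] 0.291 TURN [-5.8  34.05 18.91] 39.4
t 1.6 tcp [414.9  81.9 332.2] z [ 0.001 -0.    -1.   ] y [0.993 0.114 0.001] SHIFT m [-0.2622  0.0757  0.0024] 0.273 TURN [-5.8  34.05 18.91] 39.4
```

Request:
{"method": "carry_out", "body": {
  "targets": [
    [[-0.047,0.015,0,-1.2,6.8,3.8],[-0.094,0.03,0,-2.3,13.6,7.6],[-0.141,0.045,0,-3.5,20.4,11.3],[-0.188,0.06,0,-4.6,27.2,15.1],[-0.235,0.075,0,-5.8,34.05,18.9]]
  ]
}}

```text
clock: 2.1
tcp_pos: [517.6, -143.1, 332.7]
orientation: [[0.181, 0.975, 0.127], [0.803, -0.221, 0.553], [0.568, 0.002, -0.823]]
wrist_force: [0.3, 1.6, -0.6]
finger_gap: 91.5
grip_force: 0.0
```

```bash
python3 - <<'E'
from h import *
goal(pick(90),RG); print(np.round(ctrl.observe()['joints'],2))
E
```

```text
t 2.1 tcp [ 517.6 -143.1  332.7] z [ 0.127  0.553 -0.823] y [ 0.975 -0.221  0.002] SHIFT m [-0.044   0.0534  0.1138] 0.133 TURN [-0.01 -0.22  0.19] 0.3
[ 0.21  0.35  0.39  1.79 -0.71  1.35  0.65]
```

Request:
{"method": "carry_out", "body": {
  "targets": [
    [[-0.015,0.018,0.035,0,0,0],[-0.03,0.036,0.07,0,0,0],[-0.044,0.0534,0.105,0,-0.2,0.2],[-0.044,0.0534,0.12,0,-0.2,0.2],[-0.044,0.0534,0.12,0,-0.2,0.2]]
  ]
}}

```text
clock: 2.6
tcp_pos: [573.9, -119.4, 205.5]
orientation: [[0.186, 0.976, 0.116], [0.805, -0.219, 0.551], [0.563, -0.009, -0.827]]
wrist_force: [-0.4, 0.1, 0.4]
finger_gap: 91.6
grip_force: 0.0
```

```bash
python3 - <<'E'
from h import *
goal(pick(0),RG)
a,_=snap('side','side1'); b,_=snap('top','top1')
o=np.hstack([cv2.resize(a[100:250,200:350],(400,400),interpolation=2),cv2.resize(b[180:330,160:310],(400,400),interpolation=2)]);cv2.imwrite('pics/c2.png',o[:,:,::-1])
E
```

```text
t 2.6 tcp [ 573.9 -119.4  205.5] z [ 0.116  0.551 -0.827] y [ 0.976 -0.219 -0.009] SHIFT m [-0.0008  0.0048  0.0789] 0.079 TURN [-0.58  0.13 -0.04] 0.6
```

View pics/c2.png

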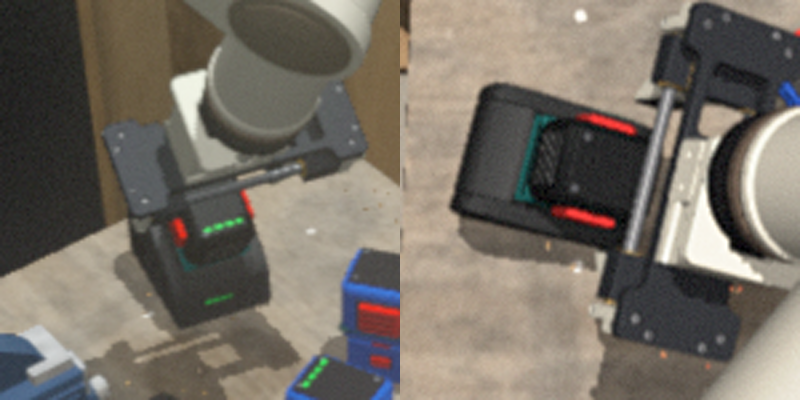

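The gripper is lined up over the pack. The two fingers straddle it at about crop px (665,85) and (610,305), with the red buttons between them at (605,123) and (583,215). It needs about 5 mm along tool y.

Request:
{"method": "carry_out", "body": {
  "targets": [
    [[0,0.005,0.01,-0.5,0,0],[-0.001,0.005,0.03,-0.5,0,0],[-0.001,0.005,0.05,-0.5,0,0],[-0.001,0.005,0.06,-0.5,0,0],[-0.001,0.005,0.06,-0.5,0,0]]
  ]
}}

```text
clock: 3.2
tcp_pos: [586.9, -89.6, 158.0]
orientation: [[0.184, 0.974, 0.13], [0.806, -0.225, 0.547], [0.562, 0.004, -0.827]]
wrist_force: [-0.4, 0.2, 1.0]
finger_gap: 91.7
grip_force: 0.0
```

```bash
python3 - <<'E'
from h import *
goal(pick(0),RG)
E
```

```text
t 3.2 tcp [586.9 -89.6 158. ] z [ 0.13   0.547 -0.827] y [ 0.974 -0.225  0.004] SHIFT m [-0.0006 -0.0021  0.0217] 0.022 TURN [0.24 0.16 0.06] 0.3
```

Request:
{"method": "carry_out", "body": {
  "targets": [
    [[0,-0.001,0.01,0,0,0],[0,-0.001,0.021,0,0,0],[0,-0.001,0.021,0,0,0]]
  ]
}}

```text
clock: 3.5
tcp_pos: [588.4, -77.7, 139.8]
orientation: [[0.185, 0.974, 0.129], [0.806, -0.225, 0.547], [0.562, 0.003, -0.827]]
wrist_force: [0.1, 0.7, 0.7]
finger_gap: 91.8
grip_force: 0.0
```

```bash
python3 - <<'E'
from h import *
goal(pick(0),RG); print(ctrl.observe()['wrist_force'])
a,_=snap('side','side2'); b,_=snap('top','top2')
o=np.hstack([cv2.resize(a[120:240,220:340],(400,400),interpolation=2),cv2.resize(b[190:310,160:280],(400,400),interpolation=2)]);cv2.imwrite('pics/c3.png',o[:,:,::-1])
E
```

```text
t 3.5 tcp [588.4 -77.7 139.8] z [ 0.129  0.547 -0.827] y [ 0.974 -0.225  0.003] SHIFT m [-0.0001 -0.0008 -0.0001] 0.001 TURN [0.19 0.15 0.02] 0.2
[0.09432228 0.69593153 0.7413364 ]
```

View pics/c3.png

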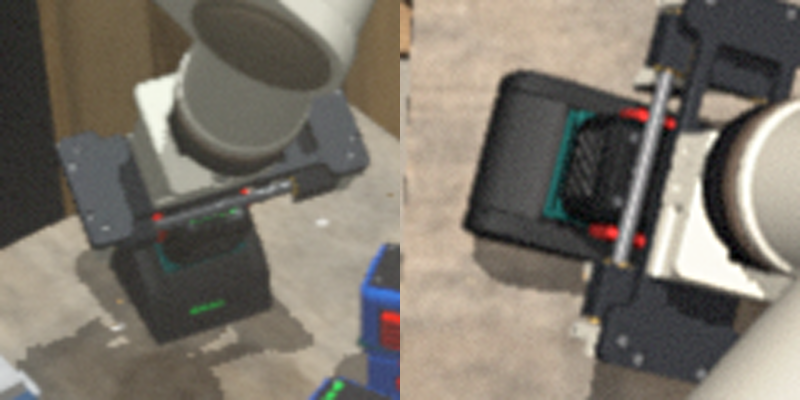

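The gripper body sits just above the pack top. The buttons, at right-panel crop px (648,117) and (618,237), lie between the fingers, so I close.

Request:
{"method": "carry_out", "body": {
  "targets": [
    [[0,0,0,0,0,0],[0,0,0,0,0,0],[0,0,0,0,0,0],[0,0,0,0,0,0],[0,0,0,0,0,0]]
  ],
  "claw": 1
}}

```text
clock: 4.1
tcp_pos: [588.8, -79.2, 140.9]
orientation: [[0.185, 0.974, 0.131], [0.806, -0.227, 0.546], [0.562, 0.005, -0.827]]
wrist_force: [-6.0, -1.6, 6.3]
finger_gap: 56.3
grip_force: 10.1
```

Request:
{"method": "carry_out", "body": {
  "targets": [
    [[0,0,0,0,0,0],[0,0,0,0,0,0],[0,0,0,0,0,0]]
  ]
}}

```text
clock: 4.4
tcp_pos: [588.8, -79.2, 140.9]
orientation: [[0.185, 0.974, 0.131], [0.806, -0.227, 0.546], [0.562, 0.004, -0.827]]
wrist_force: [-3.1, -1.3, 3.5]
finger_gap: 56.4
grip_force: 29.9
```

```bash
python3 - <<'E'
from h import *
s=ctrl.observe(); print(s['finger_gap'],s['grip_force'],s['wrist_force'],s['moment']); goal(pick(100),RG)
E
```

```text
56.417227779334176 29.94420938193798 [-3.09083787 -1.25533425  3.46180772] [-0.49114389  0.45673532  0.18554269]
t 4.4 tcp [588.8 -79.2 140.9] z [ 0.131  0.546 -0.827] y [ 0.974 -0.227  0.004] SHIFT m [ 0.     -0.001  -0.0984] 0.098 TURN [0.31 0.19 0.01] 0.4
```

Both buttons are flush: the gap is 56.4 mm with 30 N on the pads. Next, draw it straight out, slowly at first.

Request:
{"method": "carry_out", "body": {
  "targets": [
    [[0,0,-0.004,0,0,0],[0,0,-0.01,0,0,0],[0,0,-0.018,0,0,0],[0,0,-0.026,0,0,0],[0,0,-0.034,0,0,0]]
  ]
}}

```text
clock: 4.9
tcp_pos: [584.3, -98.3, 169.3]
orientation: [[0.185, 0.974, 0.131], [0.807, -0.227, 0.546], [0.561, 0.005, -0.828]]
wrist_force: [0.4, 0.2, -5.1]
finger_gap: 55.6
grip_force: 29.9
```

Request:
{"method": "carry_out", "body": {
  "targets": [
    [[0,0,-0.01,0,0,0],[0,0,-0.025,0,0,0],[0,0,-0.04,0,0,0],[0,0,-0.06,0,0,0],[0,0,-0.08,0,0,0]]
  ]
}}

```text
clock: 5.4
tcp_pos: [573.6, -142.7, 236.4]
orientation: [[0.185, 0.974, 0.131], [0.807, -0.227, 0.546], [0.561, 0.005, -0.828]]
wrist_force: [-0.1, 1.1, -4.7]
finger_gap: 55.9
grip_force: 29.9
```

```bash
python3 - <<'E'
from h import *
s=ctrl.observe(); print(s['finger_gap'],s['grip_force'],s['wrist_force'])
a,_=snap('side','side3'); b,_=snap('top','top3')
o=np.hstack([cv2.resize(a[80:240,180:340],(400,400),interpolation=2),cv2.resize(b[170:330,160:320],(400,400),interpolation=2)]);cv2.imwrite('pics/c4.png',o[:,:,::-1])
t=np.radians(2.); R=frame([np.sin(t),-np.cos(t),0],[0,0,-1])
goal([546.5,-416.5,320],R)
E
```

```text
55.857372183379496 29.93061862885952 [-0.11923206  1.06671989 -4.7430118 ]
t 5.5 tcp [ 574.7 -145.3  238.1] z [ 0.137  0.542 -0.829] y [ 0.973 -0.231  0.01 ] SHIFT m [-0.1785  0.0359 -0.2188] 0.285 TURN [-21.65 -29.39  72.5 ] 81.2
```

View pics/c4.png

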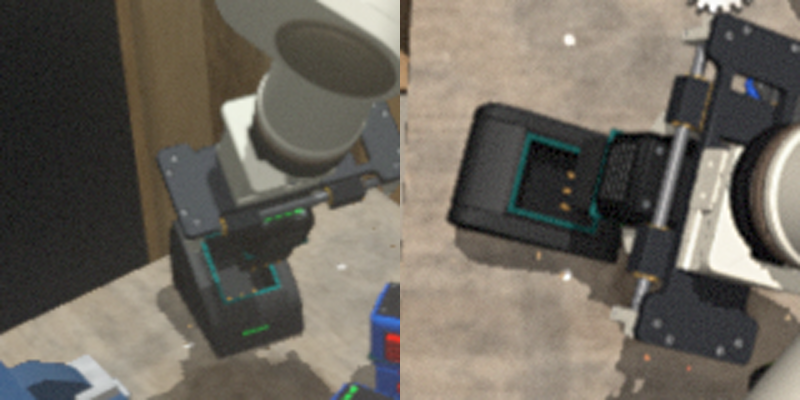

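The pack is out of the bay: the empty bay with its contacts shows at crop px (560,190), and the pack hangs in the gripper. Now carry it to above the tray, turning upright.

Request:
{"method": "carry_out", "body": {
  "targets": [
    [[-0.012,0.003,-0.025,-2.1,-2.9,7.2],[-0.03,0.006,-0.05,-4.3,-5.8,14.5],[-0.05,0.01,-0.075,-6.5,-8.8,21.7],[-0.07,0.014,-0.1,-8.6,-11.7,29],[-0.09,0.018,-0.125,-10.8,-14.7,36]]
  ]
}}

```text
clock: 6.0
tcp_pos: [557.8, -286.8, 288.1]
orientation: [[0.757, 0.633, 0.163], [0.586, -0.767, 0.261], [0.29, -0.102, -0.951]]
wrist_force: [1.2, -0.3, -4.3]
finger_gap: 55.9
grip_force: 29.9
```

```bash
python3 - <<'E'
from h import *
t=np.radians(2.); R=frame([np.sin(t),-np.cos(t),0],[0,0,-1])
goal([546.5,-416.5,320],R)
E
```

```text
t 6.0 tcp [ 557.8 -286.8  288.1] z [ 0.163  0.261 -0.951] y [ 0.633 -0.767 -0.102] SHIFT m [-0.0753  0.0891 -0.0661] 0.134 TURN [-11.14 -14.43  36.36] 40.7
```

Request:
{"method": "carry_out", "body": {
  "targets": [
    [[-0.015,0.018,-0.013,-2.2,-2.9,7.3],[-0.03,0.036,-0.026,-4.5,-5.8,14.5],[-0.045,0.054,-0.04,-6.7,-8.7,21.8],[-0.06,0.071,-0.053,-8.9,-11.5,29.1],[-0.075,0.089,-0.066,-11.1,-14.4,36.4]]
  ]
}}

```text
clock: 6.5
tcp_pos: [547.9, -415.2, 319.6]
orientation: [[0.999, 0.035, 0.001], [0.035, -0.999, 0.002], [0.001, -0.002, -1.0]]
wrist_force: [-0.2, -1.1, -4.8]
finger_gap: 56.0
grip_force: 29.9
```

Request:
{"method": "carry_out", "body": {
  "targets": [
    [[0,0,0,0,0,0],[0,0,0,0,0,0]]
  ]
}}

```text
clock: 6.7
tcp_pos: [548.1, -414.7, 318.7]
orientation: [[0.999, 0.041, 0.002], [0.041, -0.999, 0.004], [0.002, -0.004, -1.0]]
wrist_force: [0.2, 0.8, -4.7]
finger_gap: 55.6
grip_force: 30.0
```

```bash
python3 - <<'E'
from h import *
t=np.radians(2.); R=frame([np.sin(t),-np.cos(t),0],[0,0,-1])
goal([546.5,-416.5,150],R)
a,_=snap('side','side4'); im,P=cloud('side','side4')
cv2.imwrite('pics/c5.png',cv2.resize(a[150:390,250:490],(560,560),interpolation=2)[:,:,::-1])
E
```

```text
t 6.7 tcp [ 548.1 -414.7  318.7] z [ 0.002  0.004 -1.   ] y [ 0.041 -0.999 -0.004] SHIFT m [-0.002   0.0024  0.1686] 0.169 TURN [-0.21 -0.1   0.36] 0.4
```

View pics/c5.png

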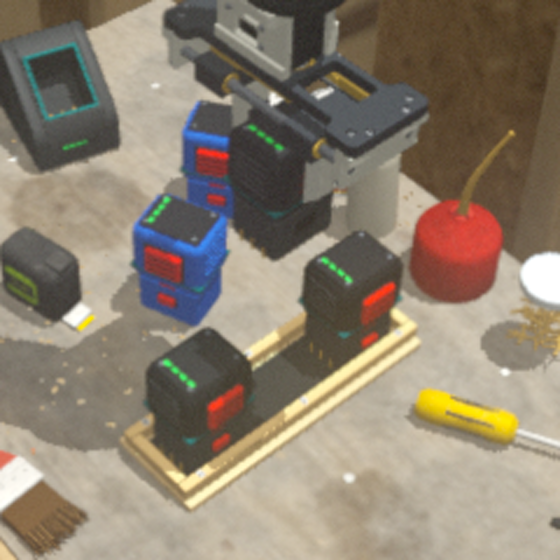

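The pack hangs upright above the free place, at crop px (280,190), and the other packs and the tape are undisturbed. I'll measure its tilt and offset in the grip before lowering.

```bash
python3 - <<'E'
from h import *
im,P=cloud('side','side4'); Q=P.reshape(-1,3)
Q=Q[(abs(Q[:,0]-548)<60)&(abs(Q[:,1]+416)<48)&(Q[:,2]>170)&(Q[:,2]<330)]
print(len(Q))
for z in range(185,310,10):
    q=Q[(Q[:,2]>=z)&(Q[:,2]<z+10)]
    if len(q)>8: print(z,len(q),'x',np.percentile(q[:,0],[3,10,97]).round(),'y',np.percentile(q[:,1],[3,97]).round())
f=Q[(Q[:,2]>240+5)&(Q[:,2]<295)&(Q[:,0]<520)]
for _ in range(3):
    c=f.mean(0); n=np.linalg.svd(f-c)[2][2]; n*=-np.sign(n[0]); f=f[abs((f-c)@n)<2.5]
print('-x face',c.round(1),n.round(3),len(f)); print('zmin',np.sort(Q[:,2])[:20].round())
t=Q[(Q[:,2]>292)&(Q[:,0]<545)]; print('top z', np.median(t[:,2]).round(1),len(t))
# reference: same cloud on near pack
N=P.reshape(-1,3); N=N[(abs(N[:,0]-463)<60)&(abs(N[:,1]+419)<40)&(N[:,2]>10)]
f=N[(N[:,2]>58)&(N[:,2]<102)&(N[:,0]<440)]; 
for _ in range(3):
    c=f.mean(0); n=np.linalg.svd(f-c)[2][2]; n*=-np.sign(n[0]); f=f[abs((f-c)@n)<2.5]
print('near -x face',c.round(1),n.round(3),len(f))
E
```

```text
2295
195 119 x [515. 516. 571.] y [-439. -398.]
205 165 x [516. 516. 571.] y [-440. -398.]
215 183 x [516. 516. 572.] y [-440. -398.]
225 180 x [515. 516. 572.] y [-440. -399.]
235 63 x [513. 513. 569.] y [-442. -399.]
245 139 x [510. 511. 537.] y [-444. -391.]
255 162 x [510. 511. 538.] y [-453. -396.]
265 187 x [510. 511. 549.] y [-460. -395.]
275 231 x [510. 510. 547.] y [-461. -373.]
285 319 x [510. 511. 545.] y [-461. -374.]
295 417 x [516. 518. 563.] y [-460. -376.]
305 26 x [533. 535. 555.] y [-386. -377.]
-x face [ 512.2 -419.   271.6] [-0.998 -0.068  0.02 ] 460
zmin [194. 195. 196. 196. 196. 196. 196. 197. 197. 197. 197. 198. 198. 198.
 198. 198. 198. 198. 198. 198.]
top z 298.0 584
near -x face [ 428.5 -425.8   80.6] [-0.991 -0.131 -0.013] 228
```

Request:
{"method": "carry_out", "body": {
  "targets": [
    [[-0.001,0.002,0.03,0,0,0.3],[-0.001,0.002,0.07,0,0,0.3],[-0.001,0.002,0.11,0,0,0.3],[-0.001,0.002,0.145,0,0,0.3],[-0.001,0.002,0.145,0,0,0.3]]
  ]
}}

```text
clock: 7.25
tcp_pos: [545.0, -412.9, 168.4]
orientation: [[0.999, 0.036, -0.005], [0.036, -0.999, 0.01], [-0.005, -0.011, -1.0]]
wrist_force: [-1.1, 1.7, -5.0]
finger_gap: 55.9
grip_force: 30.0
```

```bash
python3 - <<'E'
from h import *
t=np.radians(2.); R=frame([np.sin(t),-np.cos(t),0],[0,0,-1])
goal([546.5,-416.5,131],R); print(ctrl.observe()['wrist_force'])
a,_=snap('side','side5'); im,P=cloud('side','side5'); Q=P.reshape(-1,3)
Q=Q[(abs(Q[:,0]-548)<42)&(abs(Q[:,1]+416)<40)]
for lo,hi in((30,60),(62,80),(80,110)):
    q=Q[(Q[:,2]>lo)&(Q[:,2]<hi)]; print(lo,len(q),np.percentile(q,[3,97],axis=0).round().tolist())
cv2.imwrite('pics/c6.png',cv2.resize(a[230:380,290:440],(560,560),interpolation=2)[:,:,::-1])
E
```

```text
t 7.25 tcp [ 545.  -412.9  168.4] z [-0.005  0.01  -1.   ] y [ 0.036 -0.999 -0.011] SHIFT m [0.0016 0.004  0.0374] 0.038 TURN [-0.61  0.29  0.05] 0.7
[-1.0837239   1.67882844 -4.98536857]
30 102 [[513.0, -438.0, 46.0], [569.0, -428.0, 59.0]]
62 180 [[512.0, -438.0, 63.0], [568.0, -399.0, 79.0]]
80 246 [[507.0, -442.0, 80.0], [543.0, -390.0, 109.0]]
```

View pics/c6.png

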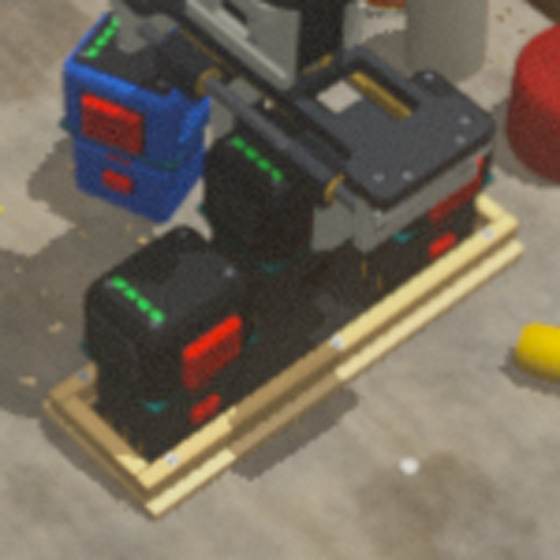

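The pack is above the lane at crop px (260,200), clear between its neighbours. It needs about 3 mm towards -y, then a slow descent.

Request:
{"method": "carry_out", "body": {
  "targets": [
    [[0.001,0.003,0.002,-0.4,0.2,0],[0.0015,0.003,0.01,-0.5,0.2,0],[0.0015,0.003,0.02,-0.5,0.2,0],[0.0015,0.003,0.028,-0.5,0.2,0],[0.0015,0.003,0.031,-0.5,0.2,0]]
  ]
}}

```text
clock: 7.8
tcp_pos: [548.7, -419.9, 142.6]
orientation: [[0.999, 0.035, 0.005], [0.035, -0.999, -0.006], [0.005, 0.006, -1.0]]
wrist_force: [-0.4, 0.3, -4.3]
finger_gap: 55.8
grip_force: 30.0
```

Request:
{"method": "carry_out", "body": {
  "targets": [
    [[0,0,0.001,0,0,0],[0,0,0.002,0,0,0],[0,0,0.003,0,0,0],[0,0,0.003,0,0,0]]
  ]
}}

```text
clock: 8.2
tcp_pos: [549.1, -420.7, 140.9]
orientation: [[0.999, 0.034, 0.006], [0.034, -0.999, -0.008], [0.006, 0.008, -1.0]]
wrist_force: [-0.5, -0.6, -4.4]
finger_gap: 55.8
grip_force: 30.0
```

```bash
python3 - <<'E'
from h import *
print(ctrl.observe()['tcp_pos'])
for k in range(2):
    a,_=snap('side','side6'); im,P=cloud('side','side6'); Q=P.reshape(-1,3)
    Q=Q[(abs(Q[:,0]-548)<40)&(abs(Q[:,1]+416)<40)]
    for lo,hi in((28,50),(54,100)):
        q=Q[(Q[:,2]>lo)&(Q[:,2]<hi)]; print(lo,len(q),np.percentile(q,[3,97],axis=0).round(1).tolist())
    s=ctrl.observe(); print(s['tcp_pos'].round(1) if hasattr(s['tcp_pos'],'round') else s['tcp_pos'])
q=Q[(Q[:,2]>54)&(Q[:,2]<100)]; q=q[q[:,0]<520]; print('-x face',np.median(q,0))
S=P.reshape(-1,3); S=S[(S[:,0]>500)&(S[:,0]<590)&(S[:,1]<-440)&(S[:,1]>-465)&(abs(S[:,2]-25)<2)]; print('front rail top y',np.percentile(S[:,1],[5,50,95]))
t=P.reshape(-1,3); t=t[(t[:,0]<543)&(t[:,0]>514)&(t[:,1]>-435)&(t[:,1]<-395)&(t[:,2]>108)&(t[:,2]<130)]; print('top z',len(t),np.median(t[:,2]))
E
```

```text
[ 549.10444294 -420.6532856   140.92846193]
28 216 [[517.5, -447.6, 28.3], [573.6, -422.4, 49.3]]
54 374 [[511.0, -453.5, 55.2], [540.6, -399.4, 99.2]]
[ 549.1 -420.7  141. ]
28 208 [[517.2, -447.6, 28.8], [573.6, -423.6, 49.2]]
54 372 [[510.9, -452.3, 55.3], [540.4, -398.8, 99.1]]
[ 549.1 -420.7  141. ]
-x face [ 513.18591276 -432.71356676   84.77174326]
front rail top y [-456.08355398 -450.38776436 -444.27267622]
top z 212 119.70119742787597
```

Request:
{"method": "carry_out", "body": {
  "targets": [
    [[-0.001,-0.002,0,0.2,0,0],[-0.001,-0.004,0,0.4,-0.2,0],[-0.001,-0.004,0.002,0.4,-0.2,0],[-0.001,-0.004,0.004,0.4,-0.2,0],[-0.001,-0.004,0.005,0.4,-0.2,0]]
  ]
}}

```text
clock: 8.8
tcp_pos: [547.8, -416.6, 135.4]
orientation: [[0.999, 0.034, 0.002], [0.034, -0.999, -0.0], [0.002, 0.001, -1.0]]
wrist_force: [-0.3, 0.4, -5.5]
finger_gap: 55.4
grip_force: 30.0
```

Request:
{"method": "carry_out", "body": {
  "targets": [
    [[0,0,0.001,0,0,0],[0,0,0.001,0,0,0]]
  ]
}}

```text
clock: 9.0
tcp_pos: [547.8, -416.6, 134.5]
orientation: [[0.999, 0.034, 0.002], [0.034, -0.999, -0.0], [0.002, 0.001, -1.0]]
wrist_force: [-0.7, 0.4, -4.7]
finger_gap: 55.8
grip_force: 30.0
```

Well centred and vertical now. Feel for the floor.

Request:
{"method": "carry_out", "body": {
  "targets": [
    [[0,0,0.001,0,0,0],[0,0,0.001,0,0,0],[0,0,0.002,0,0,0],[0,0,0.002,0,0,0]]
  ]
}}

```text
clock: 9.4
tcp_pos: [547.9, -416.6, 132.6]
orientation: [[0.999, 0.034, 0.002], [0.034, -0.999, -0.0], [0.002, 0.001, -1.0]]
wrist_force: [-0.1, 0.0, -5.8]
finger_gap: 55.4
grip_force: 30.0
```

Request:
{"method": "carry_out", "body": {
  "targets": [
    [[0,0,0.001,0,0,0],[0,0,0.001,0,0,0]]
  ]
}}

```text
clock: 9.6
tcp_pos: [548.0, -416.7, 131.9]
orientation: [[0.999, 0.034, 0.003], [0.034, -0.999, -0.001], [0.003, 0.001, -1.0]]
wrist_force: [0.3, 0.1, -3.9]
finger_gap: 55.8
grip_force: 30.0
```

Request:
{"method": "carry_out", "body": {
  "targets": [
    [[0,0,0.001,0,0,0],[0,0,0.001,0,0,0]]
  ]
}}

```text
clock: 9.8
tcp_pos: [548.2, -416.8, 131.8]
orientation: [[0.999, 0.034, 0.003], [0.034, -0.999, -0.001], [0.003, 0.001, -1.0]]
wrist_force: [-1.0, 1.7, 5.6]
finger_gap: 55.7
grip_force: 30.0
```

Contact with the floor: the force swung by 10 N at TCP z 131.8, against 131 expected. Release and retreat.

Request:
{"method": "carry_out", "body": {
  "targets": [
    [[0,0,0,0,0,0],[0,0,0,0,0,0],[0,0,0,0,0,0]]
  ],
  "claw": 0.2
}}

```text
clock: 10.1
tcp_pos: [548.2, -416.9, 131.0]
orientation: [[0.999, 0.034, 0.003], [0.034, -0.999, -0.001], [0.003, 0.002, -1.0]]
wrist_force: [-0.0, 0.1, 0.2]
finger_gap: 72.1
grip_force: 0.0
```

Request:
{"method": "carry_out", "body": {
  "targets": [
    [[0,0,0,0,0,0],[0,0,0,0,0,0],[0,0,0,0,0,0]]
  ],
  "claw": 0
}}

```text
clock: 10.4
tcp_pos: [547.8, -416.8, 130.6]
orientation: [[0.999, 0.034, 0.002], [0.034, -0.999, -0.001], [0.002, 0.001, -1.0]]
wrist_force: [-1.1, -0.5, -0.6]
finger_gap: 90.2
grip_force: 0.0
```

Request:
{"method": "carry_out", "body": {
  "targets": [
    [[0,0,-0.02,0,0,0],[0,0,-0.05,0,0,0],[0,0,-0.09,0,0,0],[0,0,-0.13,0,0,0],[0,0,-0.17,0,0,0]]
  ]
}}

```text
clock: 10.9
tcp_pos: [547.1, -416.9, 304.1]
orientation: [[0.999, 0.034, 0.003], [0.034, -0.999, -0.002], [0.003, 0.002, -1.0]]
wrist_force: [0.5, -0.4, 0.2]
finger_gap: 91.8
grip_force: 0.0
```

```bash
python3 - <<'E'
from h import *
print(ctrl.observe()['clock'],ctrl.observe()['wrist_force'])
a,_=snap('side','side7'); im,P=cloud('side','side7'); Q=P.reshape(-1,3)
t=Q[(abs(Q[:,0]-547)<45)&(abs(Q[:,1]+416)<32)&(Q[:,2]>106)&(Q[:,2]<118)]
print('top',np.median(t[:,2]),cv2.minAreaRect(t[:,:2].astype(np.float32)))
c=t.mean(0); n=np.linalg.svd(t-c)[2][2]; print('normal',n)
cv2.imwrite('pics/c7.png',cv2.resize(a[210:380,290:460],(560,560),interpolation=2)[:,:,::-1])
E
```

```text
10.9 [ 0.51881352 -0.43499132  0.17879649]
top 110.70363921871807 ((551.8350219726562, -418.59765625), (80.43242645263672, 55.964393615722656), 1.302051067352295)
normal [-0.00896824 -0.01234006  0.99988364]
```

View pics/c7.png

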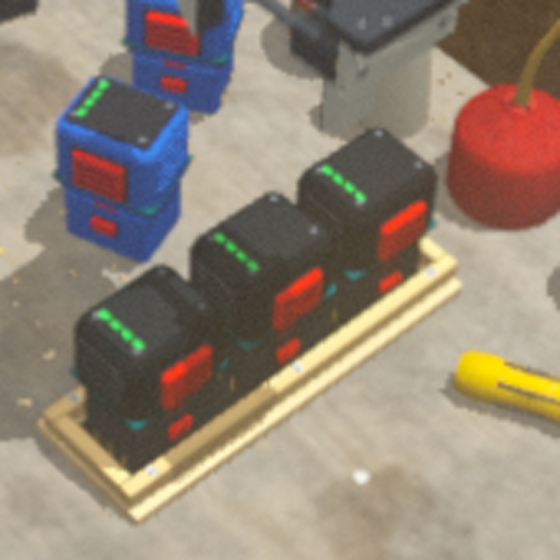

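The three packs stand upright in one row, with the charged one in the middle at crop px (260,270). Its top is at 110.7 mm, level with its neighbours, and the gripper is clear.

```bash
python3 -c "
from station import ctrl
print(ctrl.finish_job())"
```

```text
the job is handed in; nothing more can be done
None
```

The charged pack is standing upright in the tray's middle place, the other two packs were undisturbed in the last picture, and the job was handed in at about 11 s on the robot clock; no verdict was returned.

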